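# Ease the camera relay lens out of its fitted case

## Task

Get the camera relay lens, the tube with the blue ring, ready for the microscope: ease it out of its snug cutout in the open case by its protruding head, with small twists as you draw it up so that the case stays on the bench, then set it down upright on a free spot of the green lens mat, clear of the mat's edges, and let go of it only once it stands there. Then swing the case's lid fully shut over the parts that stay inside, and leave everything else where it is.

Things in the scene. Friction and masses are not known exactly. Their poses are not given: they have to be found in the camera images.
- relay: the camera relay lens to take out: an upright round tube 95 mm tall, 0.13 to 0.21 kg. Bare aluminium barrel 30 mm in diameter from the foot up to 60 mm, then a black knurled head 38 mm in diameter with a BLUE band and a blue ring on top. Origin at the centre of its flat foot, z up to the head. It stands in one of three like cutouts in the case (which one varies), foot 23 mm, top 118 mm above the bench
- relay_head (a point): middle of the blue-ringed lens's head, 78 mm above its foot. Only the top 45 mm of the tube shows; it may be gripped firmly. Foam ribs grip the barrel: straight up it holds with 16 to 22 N, and the case, which tips up at about 11 N, comes too. While it is twisted about its own axis the friction is spent on the twist and at most half resists the pull (4 mm of rise with each 0.7 rad of twist, to and fro)
- other_relay: a second relay lens of the same shape and size but with a RED band and red ring on top; origin at its foot. It stays in its cutout in the case
- eyepiece: an eyepiece with a 40 mm black head, white line and rubber cup, 86 mm tall, 30 mm barrel; origin at its foot. It stays in its cutout in the case
- case: loose dark grey hard case, 1.2 kg plus lid and contents, 160 mm along own x, 230 mm along own y. Origin under its centre, z up. Rim 75 mm high, grey foam top at 73 mm; three round cutouts 50 mm deep in a row, centres at own x = +30 mm, y = -68, 0, +68 mm. The lid's hinge is on the edge at own x = -80 mm, the robot's side. Flat filters lie flush in the foam between hinge and row
- lid (a joint): hinge angle of the case's lid, rad: 0 = shut on the rim, 1.57 = standing straight up; it starts at 1.72 to 1.9, leaning towards the robot (stop at 1.95). The lid is a 160 x 230 mm shell 56 mm deep, 0.3 kg. Its stiff hinge (0.17 N m) holds it where it is left; below about 0.45 rad it sinks shut by itself. Push it shut from behind, on its outer (robot-side) face
- lid_hinge (a point): middle of the lid's hinge axis, which is along the case's own y: own x = -80 mm, z = 75.5 mm. With the lid at angle q, a lid point u from the hinge towards the free edge and w above the rim plane (outer face: w = 56 mm) lies in the case's frame at x = -80 + u cos q - w sin q, z = 75.5 + u sin q + w cos q (mm)
- lid_edge (a point): middle of the free end wall of the lid (u = 160 mm, w = 28 mm, y = 0); with the lid shut it is on the case side away from the robot
- mat: thin green silicone lens mat fixed on the bench, 150 mm along own x, 180 mm along own y, 3 mm thick; origin at the centre of its underside. The case and the mat stand side by side, either one on the left
- dust_cap: loose white dust cap, a disc 36 mm in diameter and 12 mm high, lying on the mat near its edge at own x about +40 mm; origin under its centre
- slide_box: loose open red box of glass slides, 85 x 105 x 28 mm; origin under its centre; at the left end of the work area
- stain_bottle: loose amber stain bottle, 60 mm in diameter, 115 mm tall; origin under its centre; left of the case and mat
- oil_bottle: loose small amber immersion-oil bottle, 25 mm in diameter, 68 mm tall; origin under its centre; beyond the case and mat
- petri_dish: loose clear culture dish, 94 mm in diameter, 15 mm high; origin under its centre; right of the case and mat
- timer: loose white bench timer, 60 x 75 x 22 mm; origin under its centre; at the right end of the work area

How it is judged:
By the outcome, as a careful person would: the job done as asked, in the order asked, and still so for the second after the job is handed in, with the robot touching nothing.
It also fails if it takes over 72 s, if anything falls off the work surface, if the arm or the gripper's body presses on something with over 40 N, if the wrist force passes 120 N, or if a joint passes its speed limit or range.

## Robot

A 6-joint arm with a two-finger parallel gripper is mounted at the origin on the work surface. World frame = base frame: x ahead of the robot, y to its left, z up, the work surface at z = 0. Lengths are in m, angles in rad, forces in N, time in s.
With the tool pointing down it reaches from about 0.25 to 0.775 m from the base axis. Payload 4 kg.
Tool frame: the origin (TCP) lies on the front face of the gripper's body, between the roots of the fingers; the fingertips stand 97 mm ahead of it and the grasp point (between the pads) lies 78 mm ahead of it (env.tcp_to_grasp is the distance from the TCP to the grasp point, in m); z points along the fingers, x is the direction in which the jaws open and shut, and the axes are right-handed (so a half turn about z gives the same grasp; the last joint's range is limited). The gripper opens to 94 mm and grips with 3 to 60 N. Pads are 16 mm wide; open, the fingers measure 119 mm over their backs; the gripper's body (75 mm by 177 mm) begins 78 mm behind the grasp point.
Start: joints at [-1.222, 0.087, 1.371, -0, 1.684, -0.103], TCP at [0.24, -0.495, 0.303] pointing down, gripper open.
Joint ranges: [-3.1, 3.1], [-0.76, 2.03], [0.27, 2.55], [-1.08, 4.22], [0.17, 2.65], [-2.57, 2.57]. Speed limits (rad/s): [2.79, 2.79, 3.14, 3.14, 3.14, 3.14].

## Interface

Orientations are given as a rotation vector (axis times angle).
In Python, from cell import env gives the robot as it stands. The module is installed in compiled form; this text tells all that it offers.
- The arm moves only by the tool carry_out, never from a script. Its argument "rows" is a list of rows, each a list of 2 entries, a list of its own where there are three numbers: the shift along the tool's x, y, z in cm, then the turn, a rotation vector about the tool's x, y, z in degrees. In form: [[[x, y, z], [rx, ry, rz]], ...]. A call has 1 to 5 rows; each row shifts and turns the commanded pose from where the row before left it, along the tool's axes as they then stand; what a row does not reach is not made up. A row lasts 1/8 s, in which the tool goes at most 62.5 mm and 10.7 degrees, less where a joint would pass 70% of its speed; a pose out of reach is approached as far as the arm can. A call is refused whole if a number of a shift passes 6.25 or a number of a turn 10.7, either way. A call with a gripper value outside its range is refused whole. "hand" is the opening, from 0 (shut) to 1 (fully open), set as the call begins (left out, the last holds). The fingers move at their own pace and stop on an object; "force" is the grip in N (left out, the last holds). Time passes only in rows, so rows that do not move let the fingers close. It gives the time, the measured TCP pose, the force and the opening at its end, in the units of the state.
- env.observe(): the state, without advancing time (a new reading comes with each control period).
- env.get_image(name): name is "scene" or "side" or "wrist"; returns the picture (384x512x3 uint8, blue, green, red); there is no depth.
- env.camera_params(name): a dict with "fx", "fy", "cx", "cy" (pixels), "eye" and "attitude" of the camera in the world; the wrist camera has in their place "T_tool_cam" (4x4, takes a point from camera to tool coordinates, whose origin is the TCP and whose axes are the tool frame's). Camera axes: x right, y up, looking along -z (the intrinsics and any distortion apply to the point x, -y, -z); pixel columns grow to the right and rows downward; lengths in m; the calibration is good to about 2 mm. A picture is of the moment at which its call begins: read the wrist's pose just before it. camera_params takes no time and is no camera call.
- env.job_done(): hands the job in, once; it reports no verdict.
The state is a dict: "clock": time; "joint_positions": joint angles; "joint_velocities": joint speeds; "joint_torque": joint torques, N m; "eef_pos": TCP position; "eef_rot": TCP orientation; "force": force on the tool from outside, world axes, zero at the start; "moment": the same for the moment, N m; "gripper_width": finger opening in m.
Only numpy, scipy, OpenCV 4.12 (cv2) and the standard library are available. Lean on these libraries where they do the work, as an engineer would, in place of code of your own. Each camera call takes 0.05 s, during which the arm holds its last target.

## Working session

There is one attempt and no reset: what is moved stays moved. The work goes in short steps, Python scripts to look and compute and a tool call to move; the robot and the scene stay as the last step left them, time stands still between calls to the robot, and variables do not carry over. Pictures are saved under pics/ and viewed, and the job is handed in when it is done.

Besides the shell and the picture viewer there is one more tool, called after ">>>" by a JSON object that holds its "op" and its "data", one argument or row to a line. carry_out: Moves the arm, as the interface text tells. Its arguments: {"type":"object","properties":{"rows":{"type":"array"},"hand":{"type":"number"},"force":{"type":"number"}},"required":["rows"]}

```bash
mkdir -p pics; cat > h.py <<'E'
import numpy as np, cv2
from scipy.spatial.transform import Rotation as R
from cell import env
def cam(n,st=None):
    p=env.camera_params(n)
    return p
E
python3 - <<'E'
from h import *
st=env.observe(); print(st)
for n in ["scene","side","wrist"]:
    print(n,env.camera_params(n))
    cv2.imwrite(f"pics/{n}0.png",env.get_image(n))
E
```

```text
{'clock': 0.0, 'joint_positions': array([-1.22210831e+00,  8.79814466e-02,  1.37222340e+00, -1.99327804e-05,
        1.68357704e+00, -1.03099952e-01]), 'joint_velocities': array([ 1.36927167e-03,  8.12288745e-04,  5.12517472e-04,  6.93441648e-04,
       -4.16162050e-04, -5.62184990e-05]), 'joint_torque': array([ 1.08181721e-03, -3.40176201e+01, -3.02427399e+01,  7.19508086e-02,
        3.30517930e-02, -1.62570095e-04]), 'eef_pos': array([ 0.23999747, -0.49451901,  0.30150513]), 'eef_rot': array([-2.6614265 ,  1.66674651,  0.00272915]), 'force': array([-0.33386414,  0.16849238,  0.00248891]), 'moment': array([0.0155663 , 0.04527512, 0.00720809]), 'gripper_width': 0.0939549576592273}
scene {'fx': 429.8681566115082, 'fy': 429.8681566115082, 'cx': 251.11407729052044, 'cy': 192.41160657543418, 'eye': array([1.19535208, 1.03508994, 1.14973524]), 'attitude': array([0.28703256, 1.09906231, 2.37839893])}
side {'fx': 436.6158555859073, 'fy': 436.6158555859073, 'cx': 261.72208579386523, 'cy': 189.7674197003844, 'eye': array([ 1.05844891, -0.90449209,  0.84623324]), 'attitude': array([0.93198489, 0.22195404, 0.46969777])}
wrist {'fx': 299.38394638922927, 'fy': 299.38394638922927, 'cx': 257.00076942722865, 'cy': 193.50250465128568, 'T_tool_cam': array([[ 9.99998335e-01,  9.50610117e-04, -1.55764411e-03,
         1.61068286e-04],
       [ 5.31889803e-04, -9.68370990e-01, -2.49514212e-01,
        -7.26565717e-02],
       [-1.74556811e-03,  2.49512968e-01, -9.68369884e-01,
        -8.32145040e-02],
       [ 0.00000000e+00,  0.00000000e+00,  0.00000000e+00,
         1.00000000e+00]])}
```

View pics/scene0.png

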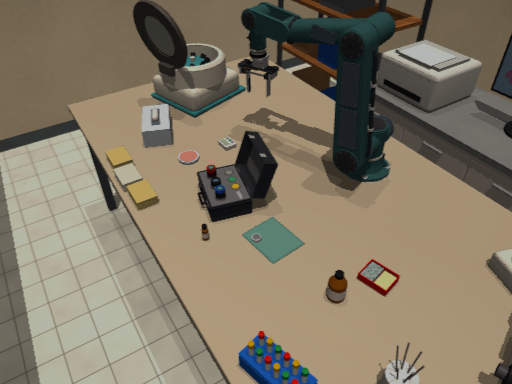

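View pics/side0.png

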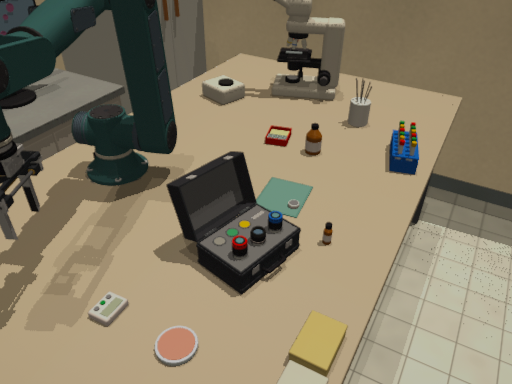

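View pics/wrist0.png

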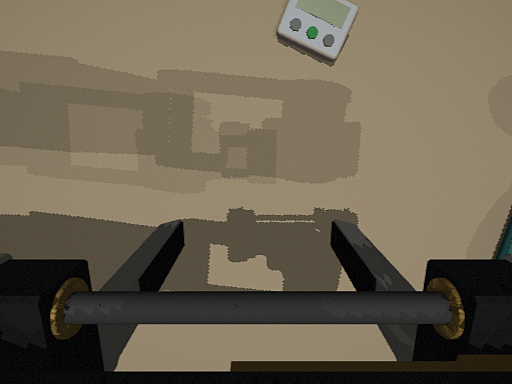

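Scene shows the case at about (235,185) and the mat at (273,240). The blue lens is the left-end one, at scene (219,190) and side (275,217). I'll enlarge and measure.

```bash
cat > h.py <<'E'
import numpy as np, cv2
from scipy.spatial.transform import Rotation as R
from cell import env
def pose(n,st=None):
    p=env.camera_params(n)
    if n!="wrist": return p,R.from_rotvec(p["attitude"]).as_matrix(),np.array(p["eye"])
    T=np.eye(4);T[:3,:3]=R.from_rotvec(st["eef_rot"]).as_matrix();T[:3,3]=st["eef_pos"]
    T=T@p["T_tool_cam"];return p,T[:3,:3],T[:3,3]
def ray(n,px,st=None):
    p,M,e=pose(n,st)
    d=np.array([(px[0]-p["cx"])/p["fx"],-(px[1]-p["cy"])/p["fy"],-1.]);d=M@d
    return e,d/np.linalg.norm(d)
def plane(n,px,z,st=None):
    e,d=ray(n,px,st);return e+d*(z-e[2])/d[2]
def tri(obs):
    A=np.zeros((3,3));b=np.zeros(3)
    for n,px,*s in obs:
        e,d=ray(n,px,*s);P=np.eye(3)-np.outer(d,d);A+=P;b+=P@e
    return np.linalg.solve(A,b)
def proj(n,X,st=None):
    p,M,e=pose(n,st);c=M.T@(np.array(X)-e)
    return np.array([p["cx"]+p["fx"]*c[0]/-c[2],p["cy"]-p["fy"]*c[1]/-c[2]])
def crop(src,x0,y0,x1,y1,f,out):
    cv2.imwrite(out,cv2.resize(src[y0:y1,x0:x1],None,fx=f,fy=f,interpolation=cv2.INTER_CUBIC))
E
python3 - <<'E'
from h import *
a=cv2.imread("pics/scene0.png");b=cv2.imread("pics/side0.png")
crop(a,180,120,320,270,4,"pics/sc.png")
crop(b,165,145,345,290,4,"pics/sd.png")
for n,i in (("scene",a),("side",b)):
    h=cv2.cvtColor(i,cv2.COLOR_BGR2HSV)
    for nm,lo,hi in (("blue",(100,120,60),(125,255,255)),("green",(72,60,50),(92,255,255))):
        m=cv2.inRange(h,lo,hi);k,l,s,c=cv2.connectedComponentsWithStats(m)
        print(n,nm,[(s[j].tolist(),c[j].round(1).tolist()) for j in range(1,k) if s[j,4]>12])
E
```

```text
scene blue [([318, 57, 17, 12, 47], [325.9, 62.5]), ([215, 185, 10, 9, 45], [219.4, 188.7]), ([239, 336, 78, 48, 1366], [269.1, 365.9])]
scene green [([249, 2, 51, 28, 314], [271.9, 12.8]), ([291, 12, 104, 31, 1361], [350.2, 24.1]), ([185, 56, 20, 10, 125], [193.9, 60.7]), ([152, 85, 93, 31, 391], [198.9, 101.6]), ([373, 120, 16, 12, 32], [383.0, 127.8]), ([372, 136, 7, 11, 46], [374.0, 140.3]), ([365, 167, 24, 13, 152], [377.4, 174.1]), ([243, 217, 61, 46, 1348], [273.8, 239.7])]
side blue [([390, 131, 29, 43, 739], [402.7, 155.8]), ([269, 211, 13, 12, 92], [275.1, 216.8])]
side green [([0, 0, 91, 49, 1747], [47.2, 19.9]), ([118, 107, 15, 13, 61], [123.9, 114.6]), ([81, 109, 14, 22, 105], [85.8, 121.0]), ([166, 119, 7, 13, 17], [168.1, 124.1]), ([136, 153, 10, 7, 20], [141.2, 156.4]), ([89, 174, 26, 8, 107], [101.4, 178.1]), ([256, 178, 56, 40, 1271], [283.0, 196.1]), ([272, 213, 8, 5, 32], [275.1, 215.0]), ([236, 238, 8, 6, 38], [239.3, 240.3])]
```

View pics/sc.png

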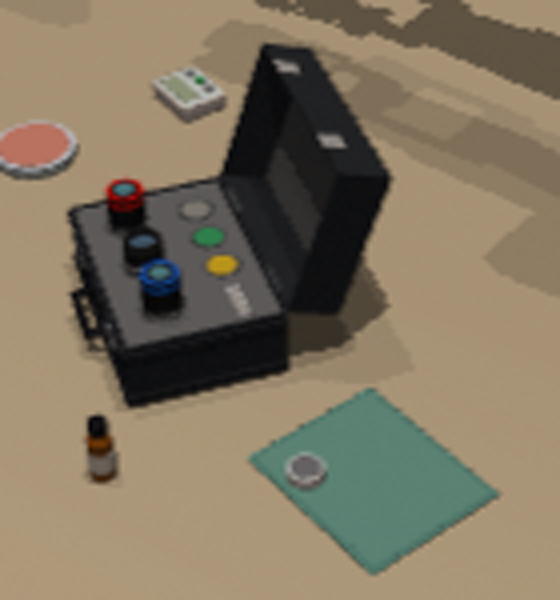

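View pics/sd.png

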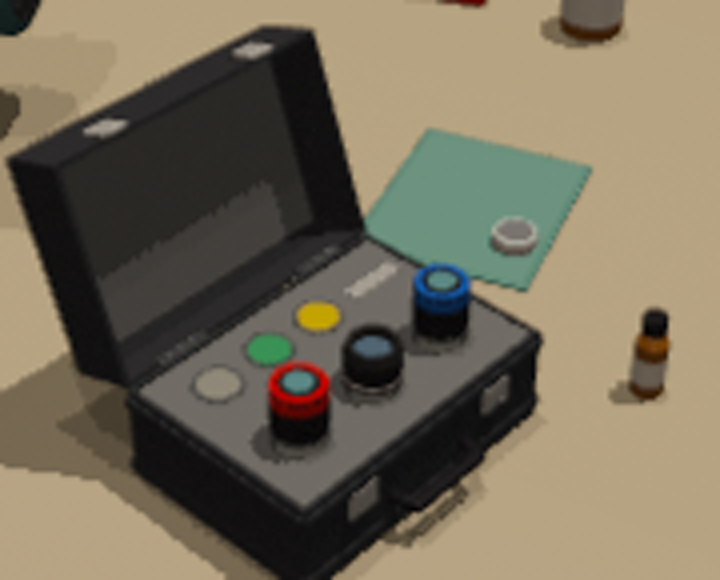

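```bash
python3 - <<'E'
from h import *
S=lambda x,y:("scene",(180+x/4-.4,120+y/4-.4)); D=lambda x,y:("side",(165+x/4-.4,145+y/4-.4))
def both(nm,s,d,z):
    print(nm,tri([S(*s),D(*d)]).round(4),plane(*S(*s),z).round(4)[:2],plane(*D(*d),z).round(4)[:2])
both("blue",(160,272),(441,281),.118)
both("red",(125,188),(299,381),.118)
both("eyep",(146,243),(373,345),.109)
both("cap",(306,466),(515,233),.015)
both("matA",(372,389),(430,129),.003);both("matB",(498,493),(430,129),.003)
for p in ((372,389),(498,493),(374,573),(250,459)): print("mat sc",plane(*S(*p),.003).round(4))
for p in ((430,129),(591,168),(525,291)): print("mat sd",plane(*D(*p),.003).round(4))
both("rim y+ far",(125,350),(541,338),.075)
both("rim y- far",(72,210),(304,505),.075)
both("rim y+ near",(287,315),(365,233),.075)
both("rim y- near",(225,178),(133,393),.075)
both("lid top y+ inner",(345,178),(262,72),.22)
both("lid top y+ outer",(389,178),(310,30),.22)
both("lid top y- outer",(310,48),(310,30),.22)
both("oil",(97,424),(656,317),.068)
E
```

```text
blue [ 0.6667 -0.0883  0.1154] [ 0.6687 -0.0852] [ 0.6673 -0.0908]
red [ 0.6355 -0.2201  0.1166] [ 0.6364 -0.2184] [ 0.6362 -0.2214]
eyep [ 0.6497 -0.1511  0.0998] [ 0.6548 -0.1405] [ 0.6545 -0.1603]
cap [0.6325 0.112  0.0106] [0.6344 0.1155] [0.635  0.1065]
matA [0.5583 0.1149 0.0777] [0.5215 0.0539] [0.5017 0.2186]
matB [ 0.4987  0.2239 -0.0008] [0.5007 0.2265] [0.5017 0.2186]
mat sc [0.5215 0.0539 0.003 ]
mat sc [0.5007 0.2265 0.003 ]
mat sc [0.646 0.244 0.003]
mat sc [0.6673 0.0707 0.003 ]
mat sd [0.5017 0.2186 0.003 ]
mat sd [0.6458 0.2344 0.003 ]
mat sd [0.6667 0.0588 0.003 ]
rim y+ far [ 0.7264 -0.0561  0.0688] [ 0.7273 -0.0505] [ 0.7308 -0.0635]
rim y- far [ 0.6716 -0.2722  0.0718] [ 0.6756 -0.2671] [ 0.6707 -0.274 ]
rim y+ near [ 0.5705 -0.0169  0.0704] [ 0.5756 -0.0113] [ 0.5708 -0.021 ]
rim y- near [ 0.5159 -0.2364  0.0675] [ 0.5175 -0.2294] [ 0.5242 -0.2439]
lid top y+ inner [ 0.4955 -0.0322  0.193 ] [ 5.183e-01 -2.000e-04] [ 0.5154 -0.0663]
lid top y+ outer [0.4927 0.0197 0.2112] [0.4852 0.0212] [ 0.5152 -0.0028]
lid top y- outer [ 0.5329 -0.075   0.2914] [ 0.4308 -0.1988] [ 0.5152 -0.0028]
oil [0.787  0.01   0.0625] [0.7901 0.0154] [0.7878 0.004 ]
```

```bash
cat >> h.py <<'E'
def yaw(st): 
    M=R.from_rotvec(st["eef_rot"]).as_matrix(); return np.degrees(np.arctan2(M[1,0],M[0,0])), M
def plan(target,Mt=None):
    st=env.observe();M=R.from_rotvec(st["eef_rot"]).as_matrix()
    d=M.T@(np.array(target)-st["eef_pos"])*100
    print("pos",st["eef_pos"].round(4),"yaw",round(yaw(st)[0],2),"shift cm (turn-first=0)",d.round(2),"w",round(st["gripper_width"],4),"F",st["force"].round(1),"t",round(st["clock"],2))
def down(y):  # tool x at yaw y deg, z down
    y=np.radians(y);return np.array([[np.cos(y),np.sin(y),0],[np.sin(y),-np.cos(y),0],[0,0,-1.]])
def go(target,y):
    st=env.observe();M=R.from_rotvec(st["eef_rot"]).as_matrix()
    rv=np.degrees(R.from_matrix(M.T@down(y)).as_rotvec())
    print("turn deg",rv.round(2)); 
    print("shift after turn cm",(down(y).T@(np.array(target)-st["eef_pos"])*100).round(2),"before turn",(M.T@(np.array(target)-st["eef_pos"])*100).round(2))
E
python3 - <<'E'
from h import *
st=env.observe();print(yaw(st))
go([.667,-.0875,.36],-13.75)
E
```

```text
(np.float64(-64.11453891564165), array([[ 4.36572909e-01, -8.99668707e-01, -5.59163244e-04],
       [-8.99667350e-01, -4.36573228e-01,  1.57334864e-03],
       [-1.65960824e-03, -1.83820477e-04, -9.99998606e-01]]))
turn deg [-5.000e-02  8.000e-02 -5.036e+01]
shift after turn cm [ 31.8  -49.69  -5.82] before turn [-17.99 -56.19  -5.78]
```

>>> {"op": "carry_out", "data": {
  "rows": [
    [[0,0,-1.2],[0,0,-10.07]],
    [[0,0,-1.2],[0,0,-10.07]],
    [[0,0,-1.2],[0,0,-10.07]],
    [[0,0,-1.2],[0,0,-10.07]],
    [[0,0,-1.2],[0,0,-10.07]]
  ],
  "hand": 0.75
}}

```text
clock: 0.78
eef_pos: [0.2401, -0.4947, 0.3626]
eef_rot: [-3.119, 0.367, 0.001]
force: [-0.0, -0.5, -0.1]
gripper_width: 0.0705
```

>>> {"op": "carry_out", "data": {
  "rows": [
    [[3.2,-5,0],[0,0,0]],
    [[3.2,-5,0],[0,0,0]],
    [[3.2,-5,0],[0,0,0]],
    [[3.2,-5,0],[0,0,0]],
    [[3.2,-5,0],[0,0,0]]
  ]
}}

```text
clock: 1.4
eef_pos: [0.4561, -0.2885, 0.3624]
eef_rot: [3.119, -0.377, -0.0]
force: [-1.2, 0.3, 0.1]
gripper_width: 0.0705
```

>>> {"op": "carry_out", "data": {
  "rows": [
    [[3.2,-5,0],[0,0,0]],
    [[3.2,-5,0],[0,0,0]],
    [[3.2,-5,0],[0,0,0]],
    [[3.2,-5,0],[0,0,0]],
    [[3.0,-4.7,0],[0,0,0]]
  ]
}}

```text
clock: 2.02
eef_pos: [0.6685, -0.0861, 0.362]
eef_rot: [3.119, -0.376, -0.001]
force: [0.6, -0.2, 0.5]
gripper_width: 0.0705
```

```bash
python3 - <<'E'
from h import *
go([.667,-.0875,.36],-13.75)
st=env.observe();print(st["eef_pos"],yaw(st)[0],st["clock"])
i=env.get_image("wrist");cv2.imwrite("pics/w1.png",i)
np.save("st1.npy",np.r_[st["eef_pos"],st["eef_rot"]])
E
```

```text
turn deg [0.01 0.04 0.01]
shift after turn cm [-0.11  0.17  0.2 ] before turn [-0.11  0.17  0.2 ]
[ 0.66845195 -0.08608426  0.36202023] -13.744721788803323 2.025
```

View pics/w1.png

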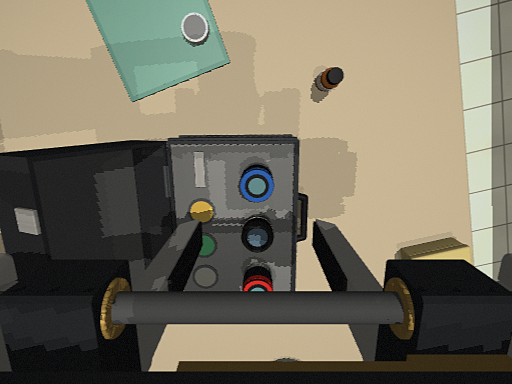

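The wrist view shows the blue ring centred at about (257,185). The case is aligned with the tool, and the other lenses are below it.

```bash
python3 - <<'E'
from h import *
a=np.load("st1.npy");st=dict(eef_pos=a[:3],eef_rot=a[3:])
i=cv2.imread("pics/w1.png");h=cv2.cvtColor(i,cv2.COLOR_BGR2HSV)
m=cv2.inRange(h,(100,150,60),(125,255,255));m[:160]=0;m[215:]=0
c=max(cv2.findContours(m,0,2)[0],key=cv2.contourArea);(cx,cy),r=cv2.minEnclosingCircle(c);print(cx,cy,r,cv2.boundingRect(c))
# green disc inside
print("blue",plane("wrist",(cx,cy),.116,st), "inner",plane("wrist",(258,186),.118,st))
pts=[(169,139),(297,137),(297,290)]
for p in pts: print(plane("wrist",p,.075,st))
print("mat edge",[plane("wrist",p,.003,st).round(4) for p in [(133,101),(229,63),(207,0),(85,0)]])
print("cap",plane("wrist",(195,27),.013,st))
crop(i,150,120,320,300,4,"pics/w1c.png")
E
```

```text
256.3530578613281 184.23876953125 17.31736183166504 (240, 167, 34, 35)
blue [ 0.66775556 -0.08816714  0.116     ] inner [ 0.66917851 -0.09013445  0.118     ]
[ 0.57547175 -0.01687086  0.075     ]
[ 0.72761613 -0.05169928  0.075     ]
[ 0.68444018 -0.25739733  0.075     ]
mat edge [array([0.521 , 0.0455, 0.003 ]), array([0.6657, 0.0614, 0.003 ]), array([0.6577, 0.142 , 0.003 ]), array([0.5028, 0.18  , 0.003 ])]
cap [0.63445703 0.11223452 0.013     ]
```

View pics/w1c.png

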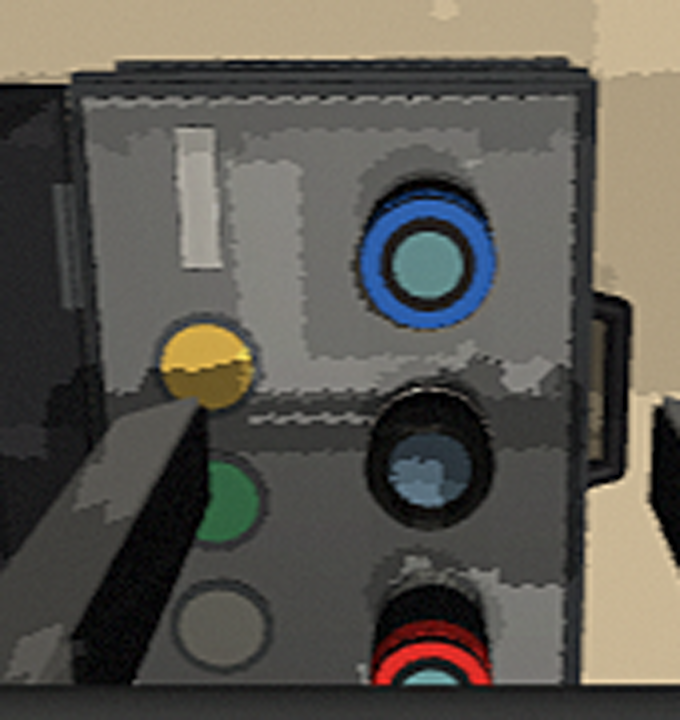

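>>> {"op": "carry_out", "data": {
  "rows": [
    [[0,0.27,5],[0,0,0]],
    [[0,0,5],[0,0,0]],
    [[0,0,4.5],[0,0,0]],
    [[0,0,2.6],[0,0,0]],
    [[0,0,1],[0,0,0]]
  ]
}}

```text
clock: 2.7
eef_pos: [0.6654, -0.0903, 0.1786]
eef_rot: [-3.119, 0.376, 0.008]
force: [-0.2, 0.4, 1.1]
gripper_width: 0.0705
```

>>> {"op": "carry_out", "data": {
  "rows": [
    [[0,0,0],[0,0,0]],
    [[0,0,0],[0,0,0]],
    [[0,0,0],[0,0,0]],
    [[0,0,0],[0,0,0]],
    [[0,0,0],[0,0,0]]
  ],
  "hand": 0.3,
  "force": 40
}}

```text
clock: 3.32
eef_pos: [0.6667, -0.0904, 0.1832]
eef_rot: [3.119, -0.376, 0.002]
force: [-2.8, 0.5, 4.8]
gripper_width: 0.0376
```

```bash
python3 - <<'E'
from h import *
plan([.668,-.0888,.181]);
i=env.get_image("side");crop(i,165,120,345,290,4,"pics/s2.png")
E
```

```text
pos [ 0.6667 -0.0904  0.1832] yaw -13.76 shift cm (turn-first=0) [ 0.09 -0.18  0.22] w 0.0376 F [-2.8  0.5  4.8] t 3.33
```

View pics/s2.png

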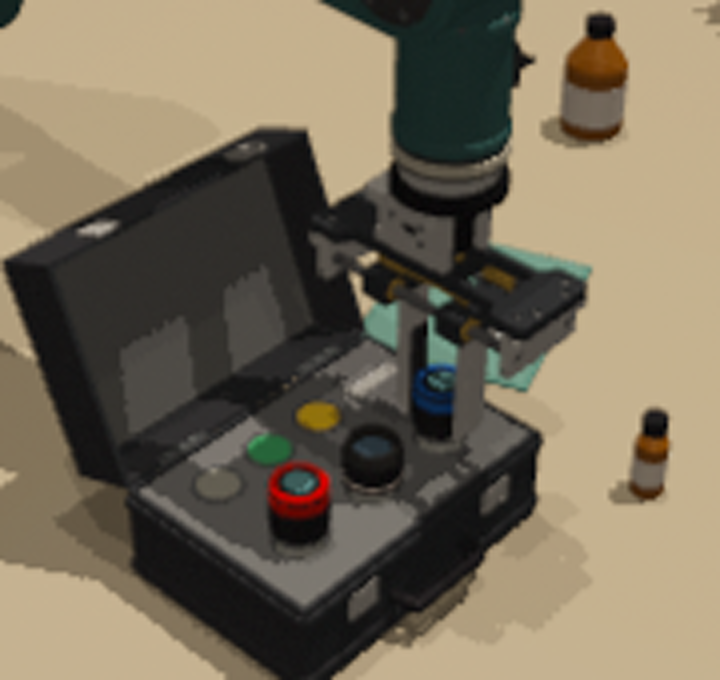

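>>> {"op": "carry_out", "data": {
  "rows": [
    [[0,0,0],[0,0,10]],
    [[0,0,-0.1],[0,0,10]],
    [[0,0,0],[0,0,-10]],
    [[0,0,-0.1],[0,0,-10]],
    [[0,0,-0.1],[0,0,-10]]
  ],
  "hand": 0.1,
  "force": 50
}}

```text
clock: 4.0
eef_pos: [0.6666, -0.0908, 0.1835]
eef_rot: [3.14, -0.096, -0.001]
force: [0.1, -0.3, -3.9]
gripper_width: 0.0372
```

```bash
python3 - <<'E'
from h import *
plan([.668,-.0888,.181]);print(env.observe()["moment"],env.observe()["joint_positions"][5])
i=env.get_image("side");crop(i,165,120,345,290,4,"pics/s3.png")
E
```

```text
pos [ 0.6666 -0.0908  0.1835] yaw -3.49 shift cm (turn-first=0) [ 0.13 -0.2   0.25] w 0.0372 F [ 0.1 -0.3 -3.9] t 4.0
[-0.21107276 -0.47150838 -0.23771746] -0.15842411385956892
```

>>> {"op": "carry_out", "data": {
  "rows": [
    [[0,0,-0.1],[0,0,-10]],
    [[0,0,-0.05],[0,0,10]],
    [[0,0,-0.1],[0,0,10]],
    [[0,0,-0.1],[0,0,10]],
    [[0,0,-0.1],[0,0,10]]
  ]
}}

```text
clock: 4.68
eef_pos: [0.6662, -0.0898, 0.1865]
eef_rot: [-3.002, 0.923, 0.005]
force: [-0.7, 0.2, -6.2]
gripper_width: 0.0372
```

```bash
python3 - <<'E'
from h import *
plan([.668,-.0888,.181]);print(env.observe()["moment"],env.observe()["joint_positions"][5])
i=env.get_image("side");crop(i,165,120,345,290,4,"pics/s3.png")
E
```

```text
pos [ 0.6662 -0.0898  0.1865] yaw -34.18 shift cm (turn-first=0) [ 0.09 -0.18  0.54] w 0.0372 F [-0.7  0.2 -6.2] t 4.67
[-0.00642436 -0.28926965  0.16319945] 0.37798194908913196
```

View pics/s3.png

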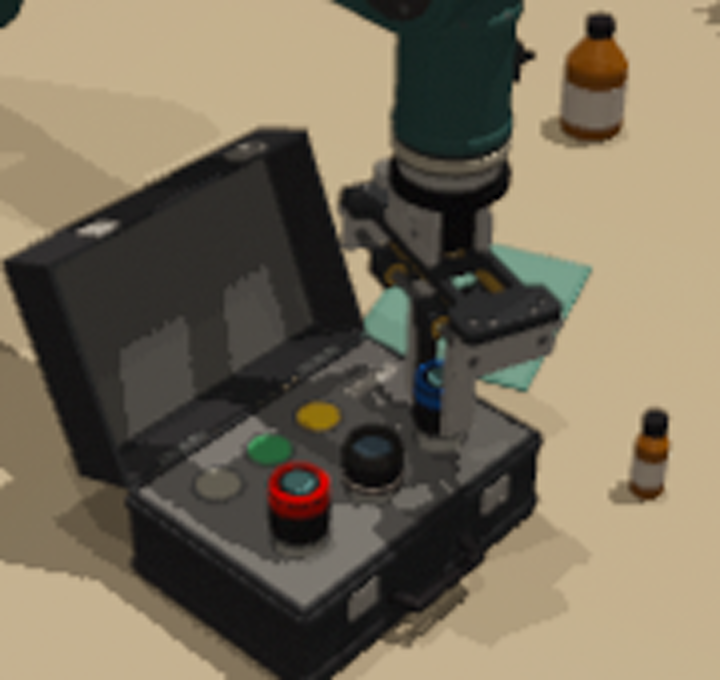

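The case hasn't moved, and the gripper is turning and drawing up with about 6 N. Continuing the same way.

>>> {"op": "carry_out", "data": {
  "rows": [
    [[0,0,-0.05],[0,0,-10]],
    [[0,0,-0.1],[0,0,-10]],
    [[0,0,-0.1],[0,0,-10]],
    [[0,0,-0.1],[0,0,-10]],
    [[0,0,-0.05],[0,0,10]]
  ]
}}

```text
clock: 5.35
eef_pos: [0.6665, -0.0901, 0.1909]
eef_rot: [-3.139, 0.106, 0.003]
force: [1.6, -0.6, -5.2]
gripper_width: 0.0373
```

>>> {"op": "carry_out", "data": {
  "rows": [
    [[0,0,-0.1],[0,0,10]],
    [[0,0,-0.1],[0,0,10]],
    [[0,0,-0.1],[0,0,10]],
    [[0,0,-0.05],[0,0,-10]],
    [[0,0,-0.1],[0,0,-10]]
  ]
}}

```text
clock: 5.98
eef_pos: [0.6662, -0.0905, 0.1951]
eef_rot: [-3.12, 0.368, 0.004]
force: [1.8, -1.5, -6.9]
gripper_width: 0.0374
```

>>> {"op": "carry_out", "data": {
  "rows": [
    [[0,0,-0.1],[0,0,-10]],
    [[0,0,-0.1],[0,0,-10]],
    [[0,0,-0.05],[0,0,10]],
    [[0,0,-0.1],[0,0,10]],
    [[0,0,-0.1],[0,0,10]]
  ]
}}

```text
clock: 6.6
eef_pos: [0.6661, -0.0902, 0.1992]
eef_rot: [3.073, -0.654, -0.006]
force: [0.8, 0.2, -7.9]
gripper_width: 0.0372
```

```bash
python3 - <<'E'
from h import *
plan([.668,-.0888,.181]);print(env.observe()["moment"],env.observe()["joint_positions"][5])
i=env.get_image("side");crop(i,165,120,345,290,4,"pics/s4.png")
E
```

```text
pos [ 0.6661 -0.0902  0.1992] yaw -24.02 shift cm (turn-first=0) [ 0.12 -0.21  1.82] w 0.0372 F [ 0.8  0.2 -7.9] t 6.6
[-0.1350247  -0.42447472  0.21007995] 0.20044888812371436
```

View pics/s4.png

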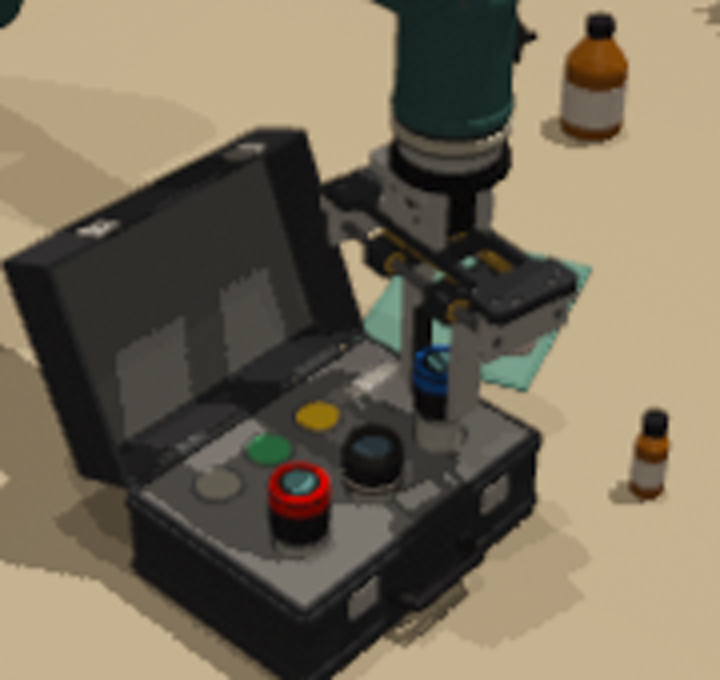

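The silver barrel now shows and the case is still in place. Continuing.

>>> {"op": "carry_out", "data": {
  "rows": [
    [[0,0,-0.1],[0,0,10]],
    [[0,0,-0.05],[0,0,-10]],
    [[0,0,-0.1],[0,0,-10]],
    [[0,0,-0.1],[0,0,-10]],
    [[0,0,-0.1],[0,0,-10]]
  ]
}}

```text
clock: 7.28
eef_pos: [0.6662, -0.0898, 0.2037]
eef_rot: [-3.134, -0.184, 0.005]
force: [1.5, 1.4, -9.7]
gripper_width: 0.0373
```

>>> {"op": "carry_out", "data": {
  "rows": [
    [[0,0,-0.05],[0,0,10]],
    [[0,0,-0.1],[0,0,10]],
    [[0,0,-0.1],[0,0,10]],
    [[0,0,-0.1],[0,0,10]],
    [[0,0,-0.05],[0,0,-10]]
  ]
}}

```text
clock: 7.9
eef_pos: [0.6659, -0.0899, 0.2077]
eef_rot: [-3.075, 0.638, 0.007]
force: [1.1, 1.2, -8.2]
gripper_width: 0.0376
```

>>> {"op": "carry_out", "data": {
  "rows": [
    [[0,0,-0.1],[0,0,-10]],
    [[0,0,-0.1],[0,0,-10]],
    [[0,0,-0.1],[0,0,-10]],
    [[0,0,-0.05],[0,0,10]],
    [[0,0,-0.1],[0,0,10]]
  ]
}}

```text
clock: 8.52
eef_pos: [0.6659, -0.0901, 0.2123]
eef_rot: [-3.118, 0.38, 0.007]
force: [1.4, -0.6, -6.9]
gripper_width: 0.0373
```

>>> {"op": "carry_out", "data": {
  "rows": [
    [[0,0,-0.1],[0,0,10]],
    [[0,0,-0.1],[0,0,10]],
    [[0,0,-0.05],[0,0,-10]],
    [[0,0,-0.1],[0,0,-10]],
    [[0,0,-0.1],[0,0,-10]]
  ]
}}

```text
clock: 9.15
eef_pos: [0.666, -0.09, 0.2167]
eef_rot: [-3.139, 0.09, 0.006]
force: [0.6, 0.4, -9.1]
gripper_width: 0.0376
```

>>> {"op": "carry_out", "data": {
  "rows": [
    [[0,0,-0.1],[0,0,-10]],
    [[0,0,-0.05],[0,0,10]],
    [[0,0,-0.1],[0,0,10]],
    [[0,0,-0.1],[0,0,10]],
    [[0,0,-0.1],[0,0,10]]
  ]
}}

```text
clock: 9.78
eef_pos: [0.6656, -0.09, 0.221]
eef_rot: [3.005, -0.916, -0.009]
force: [-1.0, 0.9, -8.4]
gripper_width: 0.0375
```

```bash
python3 - <<'E'
from h import *
plan([.668,-.0888,.181]);print(env.observe()["moment"],env.observe()["joint_positions"][5])
i=env.get_image("side");crop(i,165,100,345,290,3.5,"pics/s5.png")
E
```

```text
pos [ 0.6656 -0.09    0.221 ] yaw -33.9 shift cm (turn-first=0) [ 0.15 -0.24  4.  ] w 0.0375 F [-1.   0.9 -8.4] t 9.78
[ 0.03731123 -0.05226948  0.09999845] 0.3728726307865444
```

View pics/s5.png

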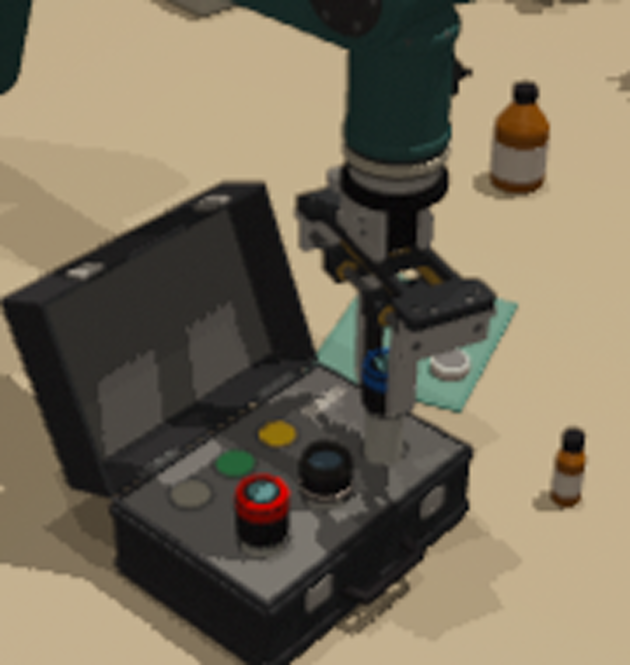

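The tube is about 38 mm up and the case hasn't moved.

>>> {"op": "carry_out", "data": {
  "rows": [
    [[0,0,-0.05],[0,0,-10]],
    [[0,0,-0.1],[0,0,-10]],
    [[0,0,-0.1],[0,0,-10]],
    [[0,0,-0.1],[0,0,-10]],
    [[0,0,-0.05],[0,0,10]]
  ]
}}

```text
clock: 10.45
eef_pos: [0.6662, -0.0901, 0.2255]
eef_rot: [-3.139, 0.099, 0.005]
force: [1.5, 1.1, -8.1]
gripper_width: 0.0372
```

>>> {"op": "carry_out", "data": {
  "rows": [
    [[0,0,-0.1],[0,0,10]],
    [[0,0,-0.1],[0,0,10]],
    [[0,0,-0.1],[0,0,10]],
    [[0,0,-0.05],[0,0,-10]],
    [[0,0,-0.1],[0,0,-10]]
  ]
}}

```text
clock: 11.08
eef_pos: [0.6664, -0.0903, 0.232]
eef_rot: [-3.121, 0.36, 0.002]
force: [-0.7, -0.7, -1.1]
gripper_width: 0.0374
```

>>> {"op": "carry_out", "data": {
  "rows": [
    [[0,0,-0.1],[0,0,-10]],
    [[0,0,-0.1],[0,0,-10]],
    [[0,0,-0.05],[0,0,10]],
    [[0,0,-0.1],[0,0,10]],
    [[0,0,-0.1],[0,0,10]]
  ]
}}

```text
clock: 11.7
eef_pos: [0.6667, -0.0905, 0.2378]
eef_rot: [3.074, -0.648, 0.002]
force: [-0.6, 0.1, -1.4]
gripper_width: 0.0372
```

>>> {"op": "carry_out", "data": {
  "rows": [
    [[0,0,-0.1],[0,0,10]],
    [[0,0,-0.05],[0,0,-10]],
    [[0,0,-0.1],[0,0,-10]],
    [[0,0,-0.1],[0,0,-10]],
    [[0,0,-0.1],[0,0,-10]]
  ]
}}

```text
clock: 12.32
eef_pos: [0.6668, -0.0905, 0.2423]
eef_rot: [3.136, 0.187, 0.002]
force: [0.2, -0.1, -1.1]
gripper_width: 0.0374
```

```bash
python3 - <<'E'
from h import *
plan([.668,-.0888,.181]);print(env.observe()["moment"],env.observe()["joint_positions"][5])
i=env.get_image("side");crop(i,165,100,345,290,3.5,"pics/s6.png")
E
```

```text
pos [ 0.6668 -0.0905  0.2423] yaw 6.84 shift cm (turn-first=0) [ 0.14 -0.16  6.13] w 0.0374 F [ 0.2 -0.1 -1.1] t 12.32
[-0.0137604  -0.11264244  0.04404768] -0.3383793733903638
```

View pics/s6.png

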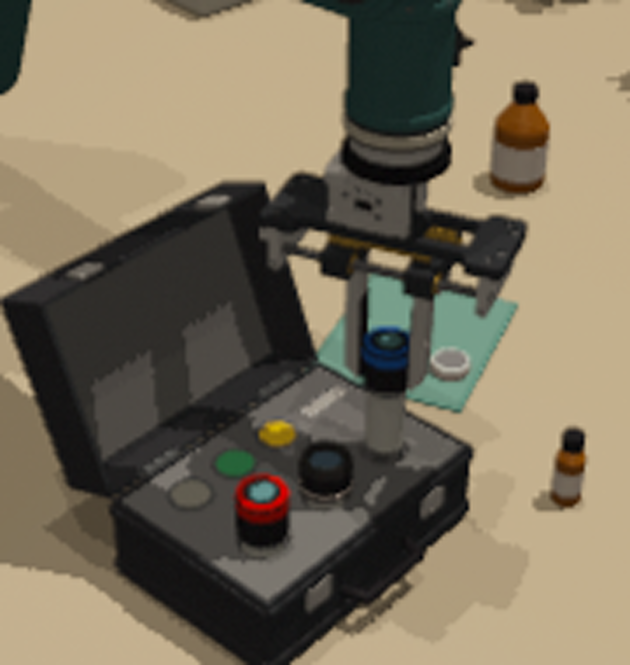

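The lens is free, carrying only its weight. I'll lift it and carry it to the mat.

>>> {"op": "carry_out", "data": {
  "rows": [
    [[0,0,-3],[0,0,0]],
    [[-0.6,-2.6,0],[0,0,0]],
    [[-1.4,-5.2,0],[0,0,0]],
    [[-1.4,-5.2,0],[0,0,0]],
    [[-1.4,-5.2,0],[0,0,0]]
  ]
}}

```text
clock: 13.0
eef_pos: [0.5972, 0.0881, 0.2708]
eef_rot: [-3.136, -0.173, 0.001]
force: [0.7, 0.9, -1.8]
gripper_width: 0.0375
```

>>> {"op": "carry_out", "data": {
  "rows": [
    [[-1.4,-5.2,0],[0,0,0]],
    [[-0.8,-2.4,0],[0,0,0]],
    [[0,0,3],[0,0,0]],
    [[0,0,3],[0,0,0]],
    [[0,0,1.5],[0,0,0]]
  ]
}}

```text
clock: 13.62
eef_pos: [0.5669, 0.1595, 0.1939]
eef_rot: [3.137, 0.174, -0.007]
force: [1.0, -0.4, -1.7]
gripper_width: 0.0372
```

>>> {"op": "carry_out", "data": {
  "rows": [
    [[0,0,0],[0,0,0]],
    [[0,0,0],[0,0,0]]
  ]
}}

```text
clock: 13.88
eef_pos: [0.5695, 0.1587, 0.198]
eef_rot: [-3.137, -0.171, -0.004]
force: [0.4, -0.6, -0.7]
gripper_width: 0.0374
```

```bash
python3 - <<'E'
from h import *
plan([.567,.157,.163])
st=env.observe()
i=env.get_image("side");crop(i,230,100,400,250,4,"pics/s7.png")
j=env.get_image("wrist");cv2.imwrite("pics/w7.png",j)
E
```

```text
pos [0.5695 0.1587 0.198 ] yaw 6.24 shift cm (turn-first=0) [-0.27  0.15  3.5 ] w 0.0374 F [ 0.4 -0.6 -0.7] t 13.88
```

View pics/s7.png

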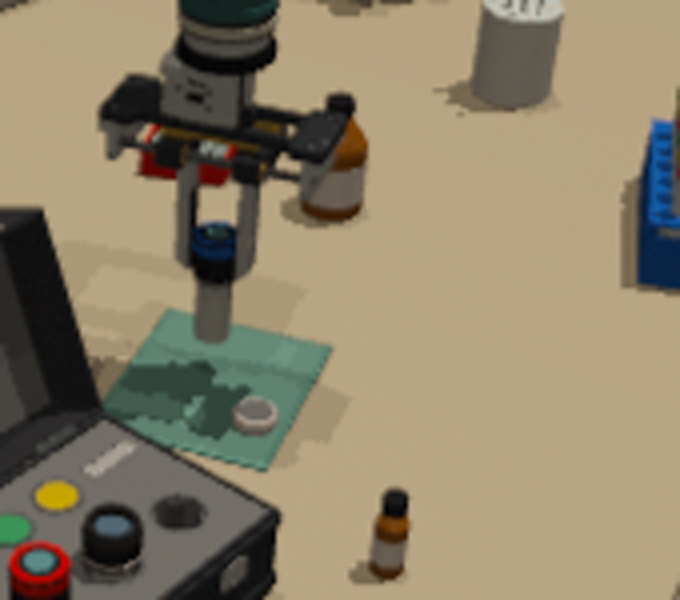

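View pics/w7.png

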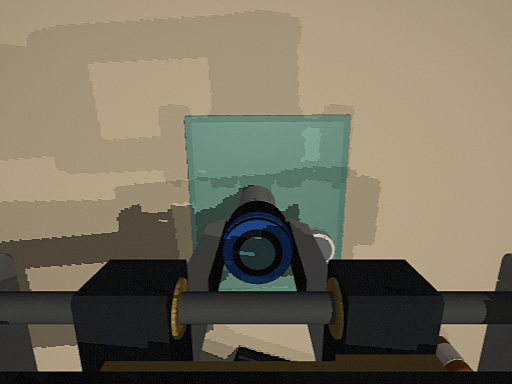

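The lens hangs over the mat's free area in both views. I'll check its tilt and foot height against a projection.

```bash
python3 - <<'E'
from h import *
st=env.observe();M=R.from_rotvec(st["eef_rot"]).as_matrix()
print(M[:,2])
for z in (.065,.100,.160):
    X=st["eef_pos"]+M@[0,0,z]; print(z,X.round(4),[proj(n,X,st).round(1) for n in ("scene","side","wrist")])
    s=proj("side",X);print("in s7 crop",((s-[230,100])*4).round(0))
i=env.get_image("scene");crop(i,200,150,330,280,4.5,"pics/c7.png")
for z in(.065,.16): 
    X=st["eef_pos"]+M@[0,0,z];print(((proj("scene",X)-[200,150])*4.5).round(0))
cv2.imwrite("pics/w7c.png",cv2.resize(cv2.imread("pics/w7.png")[110:300,170:370],None,fx=4,fy=3))
E
```

```text
[ 3.07198002e-03  5.18918210e-04 -9.99995147e-01]
0.065 [0.5699 0.1586 0.1334] [array([278.3, 212.6]), array([283.9, 157.7]), array([256.1, 254.1])]
in s7 crop [215. 231.]
0.1 [0.57   0.1586 0.0984] [array([278.1, 219.9]), array([283.4, 167.1]), array([256.2, 230.1])]
in s7 crop [214. 268.]
0.16 [0.5702 0.1586 0.0384] [array([277.6, 232. ]), array([282.6, 182.7]), array([256.4, 203.9])]
in s7 crop [210. 331.]
[352. 282.]
[349. 369.]
```

View pics/c7.png

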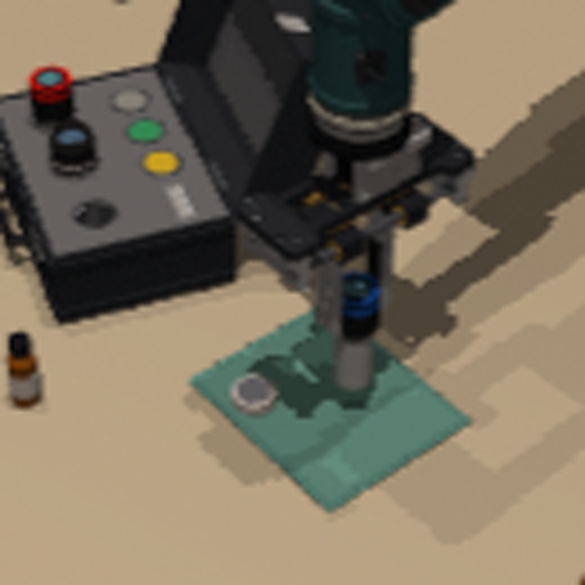

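>>> {"op": "carry_out", "data": {
  "rows": [
    [[-0.2,0,0.8],[0,0,0]],
    [[0,0,0.8],[0,0,0]],
    [[0,0,0.6],[0,0,0]],
    [[0,0,0.3],[0,0,0]],
    [[0,0,0.2],[0,0,0]]
  ]
}}

```text
clock: 14.65
eef_pos: [0.567, 0.1583, 0.1693]
eef_rot: [3.137, 0.171, -0.0]
force: [-0.1, -0.7, -1.7]
gripper_width: 0.0372
```

>>> {"op": "carry_out", "data": {
  "rows": [
    [[0,0,0.1],[0,0,0]],
    [[0,0,0.1],[0,0,0]],
    [[0,0,0.1],[0,0,0]],
    [[0,0,0.1],[0,0,0]],
    [[0,0,0.1],[0,0,0]]
  ]
}}

```text
clock: 15.28
eef_pos: [0.567, 0.1583, 0.1646]
eef_rot: [3.137, 0.171, 0.0]
force: [0.8, 0.2, -1.2]
gripper_width: 0.0371
```

>>> {"op": "carry_out", "data": {
  "rows": [
    [[0,0,0.05],[0,0,0]],
    [[0,0,0.05],[0,0,0]],
    [[0,0,0.05],[0,0,0]]
  ]
}}

```text
clock: 15.65
eef_pos: [0.567, 0.1583, 0.1632]
eef_rot: [3.137, 0.171, 0.0]
force: [-1.2, 0.6, 0.9]
gripper_width: 0.0374
```

>>> {"op": "carry_out", "data": {
  "rows": [
    [[0,0,0.05],[0,0,0]],
    [[0,0,0.05],[0,0,0]],
    [[0,0,0.05],[0,0,0]]
  ]
}}

```text
clock: 16.02
eef_pos: [0.567, 0.1583, 0.1632]
eef_rot: [3.137, 0.171, 0.001]
force: [-3.0, -1.2, 7.3]
gripper_width: 0.0371
```

The foot touches: z holds at 0.163 and the force is now upward. I'll relax the push slightly, then open.

>>> {"op": "carry_out", "data": {
  "rows": [
    [[0,0,-0.1],[0,0,0]],
    [[0,0,0],[0,0,0]]
  ]
}}

```text
clock: 16.27
eef_pos: [0.567, 0.1583, 0.1632]
eef_rot: [3.137, 0.171, 0.001]
force: [-2.1, -0.6, 4.5]
gripper_width: 0.0373
```

>>> {"op": "carry_out", "data": {
  "rows": [
    [[0,0,0],[0,0,0]],
    [[0,0,0],[0,0,0]],
    [[0,0,0],[0,0,0]]
  ],
  "hand": 0.75
}}

```text
clock: 16.65
eef_pos: [0.567, 0.1583, 0.1622]
eef_rot: [3.137, 0.171, -0.0]
force: [-0.4, 0.5, -0.3]
gripper_width: 0.064
```

```bash
python3 - <<'E'
from h import *
plan([.567,.157,.163])
st=env.observe()
i=env.get_image("side");crop(i,230,100,400,250,4,"pics/s8.png")
E
```

```text
pos [0.567  0.1583 0.1622] yaw 6.23 shift cm (turn-first=0) [-0.02  0.12 -0.08] w 0.064 F [-0.4  0.5 -0.3] t 16.65
```

View pics/s8.png

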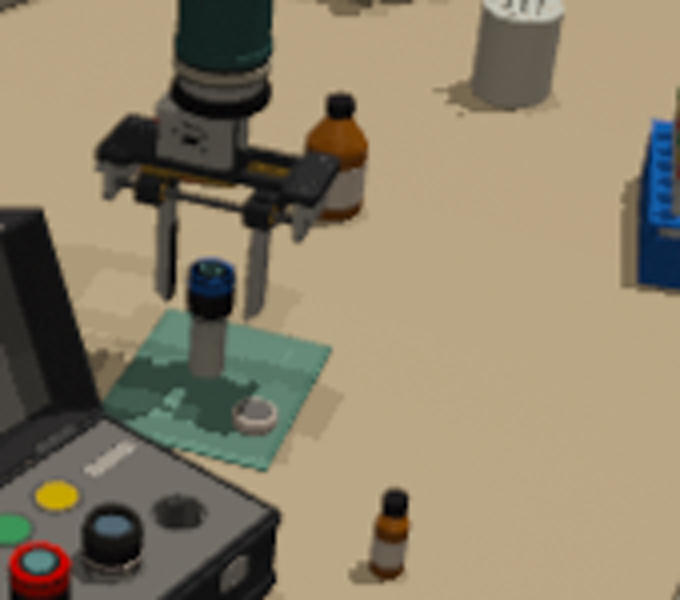

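The lens stands upright on the mat, released. I'll rise straight up, then go round behind the lid.

>>> {"op": "carry_out", "data": {
  "rows": [
    [[0,0,-1],[0,0,0]],
    [[0,0,-3],[0,0,0]],
    [[0,0,-4],[0,0,0]],
    [[0,0,-4],[0,0,0]],
    [[0,0,-4],[0,0,0]]
  ]
}}

```text
clock: 17.32
eef_pos: [0.5669, 0.1583, 0.3249]
eef_rot: [-3.137, -0.171, -0.002]
force: [0.6, 0.6, 0.3]
gripper_width: 0.0704
```

>>> {"op": "carry_out", "data": {
  "rows": [
    [[0,0,0],[0,0,10]],
    [[0,0,0],[0,0,10]]
  ],
  "hand": 0.0
}}

```text
clock: 17.58
eef_pos: [0.5672, 0.1583, 0.3247]
eef_rot: [-3.117, 0.385, -0.005]
force: [-0.4, 0.0, -1.0]
gripper_width: 0.0537
```

```bash
python3 - <<'E'
from h import *
go([.40,.10,.32],-13.75)
go([.40,-.09,.32],-13.75)
st=env.observe()
i=env.get_image("side");crop(i,150,100,350,290,3.5,"pics/s9.png")
i=env.get_image("scene");cv2.imwrite("pics/c9f.png",i);crop(i,180,110,330,280,4,"pics/c9.png")
np.save("st9.npy",np.r_[st["eef_pos"],st["eef_rot"]])
i=env.get_image("wrist");cv2.imwrite("pics/w9.png",i)
E
```

```text
turn deg [-0.07 -0.17 -0.34]
shift after turn cm [-14.86   9.64   0.47] before turn [-14.8    9.73   0.41]
turn deg [-0.07 -0.17 -0.34]
shift after turn cm [-10.34  28.1    0.47] before turn [-10.17  28.16   0.4 ]
```

View pics/s9.png

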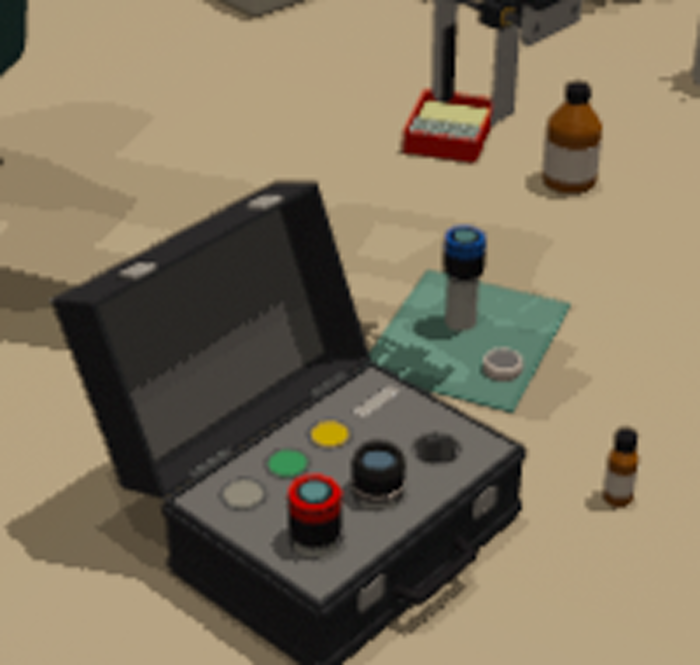

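View pics/c9.png

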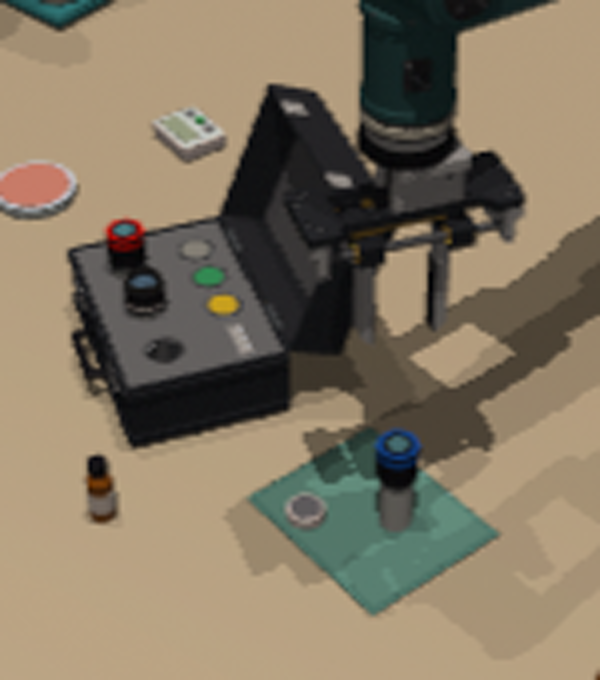

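>>> {"op": "carry_out", "data": {
  "rows": [
    [[-3.8,2.4,0],[0,0,0]],
    [[-3.8,2.4,0],[0,0,0]],
    [[-3.8,2.4,0],[0,0,0]],
    [[-3.5,2.4,0],[0,0,0]],
    [[0.4,2.0,0],[0,0,0]]
  ]
}}

```text
clock: 18.35
eef_pos: [0.3964, 0.0801, 0.3234]
eef_rot: [-3.119, 0.369, -0.003]
force: [0.0, -0.3, -0.2]
gripper_width: 0.0006
```

>>> {"op": "carry_out", "data": {
  "rows": [
    [[1.0,4.6,0],[0,0,0]],
    [[1.0,4.6,0],[0,0,0]],
    [[1.0,4.6,0],[0,0,0]],
    [[0.8,2.7,0],[0,0,0]],
    [[0,0,0],[0,0,0]]
  ]
}}

```text
clock: 18.98
eef_pos: [0.396, -0.0905, 0.3227]
eef_rot: [3.119, -0.379, -0.0]
force: [1.0, 0.7, 0.6]
gripper_width: 0.0004
```

```bash
python3 - <<'E'
from h import *
go([.4123,-.0942,.267],-13.75)
st=env.observe();print(st["eef_pos"],st["gripper_width"],st["clock"])
M=down(-13.75);C=np.array([.6211,-.1454,0])
Rc=R.from_euler('z',-13.75,degrees=True).as_matrix()
print("own",(Rc.T@(st["eef_pos"]-C)).round(4))
i=env.get_image("side");cv2.imwrite("pics/sf10.png",i);crop(i,110,60,330,270,3,"pics/s10.png")
np.save("st10.npy",np.r_[st["eef_pos"],st["eef_rot"]])
i=env.get_image("wrist");cv2.imwrite("pics/w10.png",i)
# lid predictions
for q in (1.72,1.8,1.9):
  for (u,w) in ((160,0),(160,56)):
    for y in (115,-115):
      X=C+Rc@np.array([(-80+u*np.cos(q)-w*np.sin(q)),y,75.5+u*np.sin(q)+w*np.cos(q)])/1000
      print(q,u,w,y,((proj("side",X)-[110,60])*3).round(0))
E
```

```text
turn deg [ 0.    0.01 -0.09]
shift after turn cm [ 1.67 -0.03  5.57] before turn [ 1.67 -0.03  5.57]
[ 0.39603119 -0.09052353  0.32271934] 0.0004171878524310806 18.975
own [-2.317e-01 -2.000e-04  3.227e-01]
1.72 160 0 115 [423. 276.]
1.72 160 0 -115 [227. 381.]
1.72 160 56 115 [380. 262.]
1.72 160 56 -115 [184. 362.]
1.8 160 0 115 [413. 273.]
1.8 160 0 -115 [217. 377.]
1.8 160 56 115 [372. 264.]
1.8 160 56 -115 [177. 364.]
1.9 160 0 115 [401. 271.]
1.9 160 0 -115 [205. 374.]
1.9 160 56 115 [362. 268.]
1.9 160 56 -115 [168. 367.]
```

View pics/s10.png

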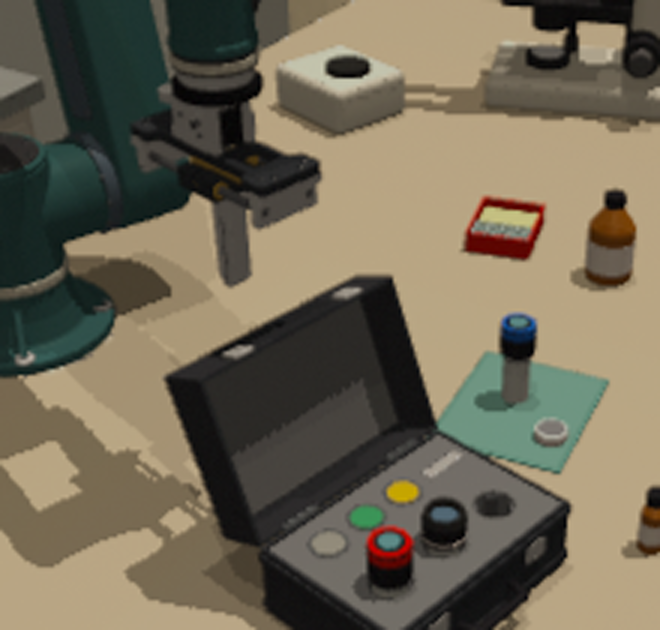

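View pics/w10.png

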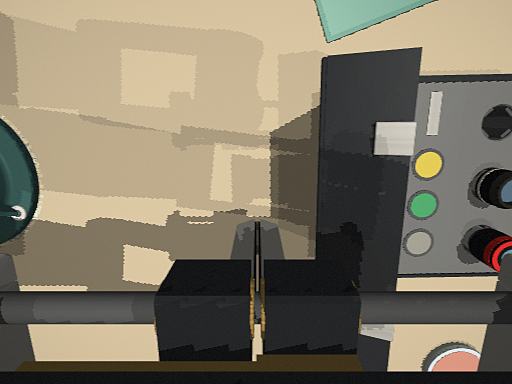

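Gripper is closed behind the lid, which leans at about 1.9 rad. The wrist view shows a clear gap between the fingers and its outer face. Lowering, then pushing.

>>> {"op": "carry_out", "data": {
  "rows": [
    [[0,0,2],[0,0,0]],
    [[0,0,2],[0,0,0]],
    [[0,0,1.5],[0,0,0]],
    [[1.2,0,0],[0,0,0]],
    [[1.2,0,0],[0,0,0]]
  ]
}}

```text
clock: 19.7
eef_pos: [0.4208, -0.0949, 0.2685]
eef_rot: [3.119, -0.375, 0.003]
force: [0.7, -0.3, -1.5]
gripper_width: 0.0001
```

>>> {"op": "carry_out", "data": {
  "rows": [
    [[1.1,0,-0.2],[0,0,0]],
    [[1.1,0,-0.3],[0,0,0]],
    [[1.2,0,-0.6],[0,0,0]],
    [[1.2,0,-0.7],[0,0,0]],
    [[1.3,0,-0.7],[0,0,0]]
  ]
}}

```text
clock: 20.32
eef_pos: [0.4777, -0.1091, 0.2928]
eef_rot: [-3.119, 0.376, 0.001]
force: [-1.2, 0.9, -0.7]
gripper_width: 0.0008
```

```bash
cat >> h.py <<'E'
def own(X):
    C=np.array([.6211,-.1454,0]);Rc=R.from_euler('z',-13.75,degrees=True).as_matrix();return Rc.T@(X-C)
E
python3 - <<'E'
from h import *
st=env.observe();print(own(st["eef_pos"]).round(4),st["force"].round(1),st["clock"])
i=env.get_image("side");crop(i,110,60,330,270,3,"pics/s11.png")
E
```

```text
[-0.1479  0.0012  0.2928] [-1.2  0.9 -0.7] 20.325
```

View pics/s11.png

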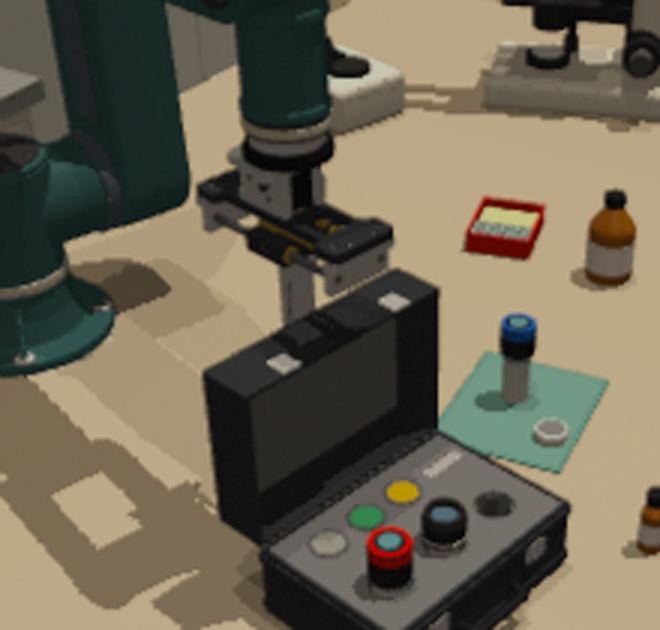

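The lid is moving with the fingers and is now about upright. The case hasn't moved.

>>> {"op": "carry_out", "data": {
  "rows": [
    [[1.1,0,-0.4],[0,0,0]],
    [[1.1,0,-0.4],[0,0,0]],
    [[1.1,0,-0.4],[0,0,0]],
    [[1.2,0,-0.3],[0,0,0]],
    [[1.2,0,0.05],[0,0,0]]
  ]
}}

```text
clock: 21.0
eef_pos: [0.5334, -0.1228, 0.3082]
eef_rot: [3.119, -0.376, 0.003]
force: [-1.9, -0.0, 2.0]
gripper_width: 0.0006
```

>>> {"op": "carry_out", "data": {
  "rows": [
    [[1.1,0,0.05],[0,0,0]],
    [[1.1,0,0.05],[0,0,0]],
    [[1.1,0,0.1],[0,0,0]],
    [[1.2,0,0.5],[0,0,0]],
    [[1.2,0,0.5],[0,0,0]]
  ]
}}

```text
clock: 21.62
eef_pos: [0.5886, -0.1365, 0.2952]
eef_rot: [3.118, -0.377, 0.002]
force: [-0.7, 0.0, 2.0]
gripper_width: 0.0003
```

```bash
python3 - <<'E'
from h import *
st=env.observe();print(own(st["eef_pos"]).round(4),st["force"].round(1),st["clock"])
i=env.get_image("side");crop(i,110,60,330,270,3,"pics/s12.png")
E
```

```text
[-0.0337  0.001   0.2952] [-0.7  0.   2. ] 21.625
```

View pics/s12.png

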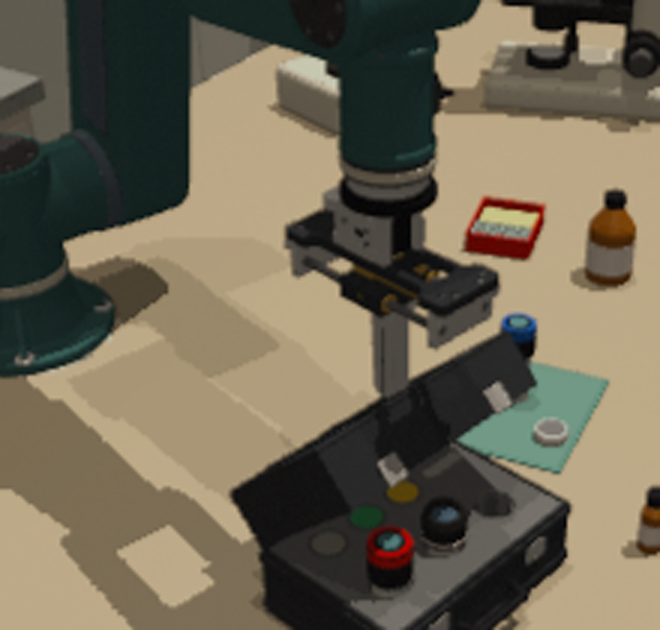

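The lid is down to about 0.7 rad. Continuing along its arc.

>>> {"op": "carry_out", "data": {
  "rows": [
    [[1.2,0,0.6],[0,0,0]],
    [[0.9,0,0.7],[0,0,0]],
    [[0.8,0,0.8],[0,0,0]],
    [[0.6,0,0.8],[0,0,0]],
    [[0.3,0,0.6],[0,0,0]]
  ]
}}

```text
clock: 22.3
eef_pos: [0.6246, -0.1452, 0.259]
eef_rot: [-3.119, 0.376, 0.002]
force: [-0.4, 0.3, 1.3]
gripper_width: 0.0005
```

>>> {"op": "carry_out", "data": {
  "rows": [
    [[0,0,0],[0,0,0]],
    [[0,0,0],[0,0,0]]
  ]
}}

```text
clock: 22.55
eef_pos: [0.6243, -0.1451, 0.2601]
eef_rot: [3.119, -0.376, -0.001]
force: [0.1, 0.3, -0.6]
gripper_width: 0.0005
```

```bash
python3 - <<'E'
from h import *
st=env.observe();print(own(st["eef_pos"]).round(4),st["force"].round(1),st["clock"])
i=env.get_image("side");crop(i,110,60,330,270,3,"pics/s13.png")
E
```

```text
[0.003  0.0011 0.2601] [ 0.1  0.3 -0.6] 22.55
```

View pics/s13.png

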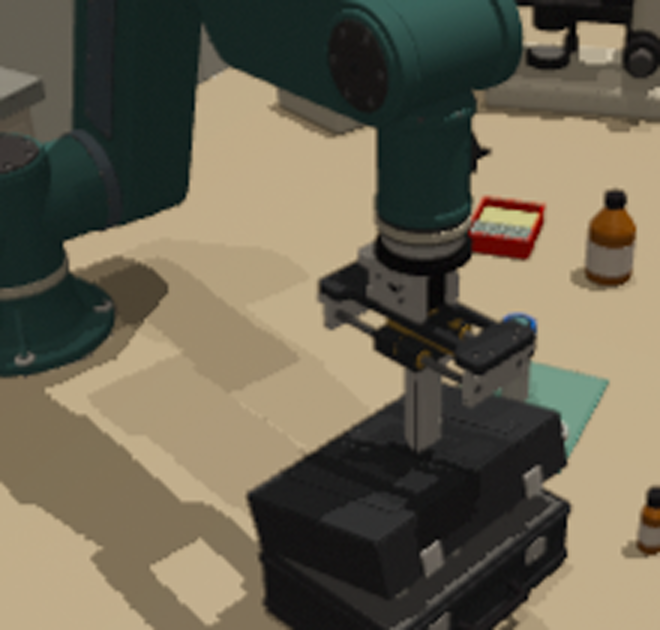

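The lid is nearly shut and sinking by itself. I'll follow it down gently.

>>> {"op": "carry_out", "data": {
  "rows": [
    [[0.2,0,0.5],[0,0,0]],
    [[0.2,0,0.5],[0,0,0]],
    [[0.2,0,0.5],[0,0,0]],
    [[0.1,0,0.5],[0,0,0]],
    [[0,0,0.3],[0,0,0]]
  ]
}}

```text
clock: 23.22
eef_pos: [0.6312, -0.1468, 0.2365]
eef_rot: [-3.119, 0.376, 0.001]
force: [0.8, 0.6, -0.3]
gripper_width: 0.0008
```

>>> {"op": "carry_out", "data": {
  "rows": [
    [[0,0,0.2],[0,0,0]],
    [[0,0,0.2],[0,0,0]],
    [[0,0,0.1],[0,0,0]],
    [[0,0,0.1],[0,0,0]]
  ]
}}

```text
clock: 23.72
eef_pos: [0.6313, -0.1468, 0.2313]
eef_rot: [3.119, -0.376, 0.0]
force: [-0.1, 0.3, 0.1]
gripper_width: 0.0006
```

```bash
python3 - <<'E'
from h import *
st=env.observe();print(own(st["eef_pos"]).round(4),st["force"].round(1),st["clock"])
i=env.get_image("side");crop(i,110,60,330,270,3,"pics/s14.png")
E
```

```text
[0.0102 0.0011 0.2313] [-0.1  0.3  0.1] 23.725
```

View pics/s14.png

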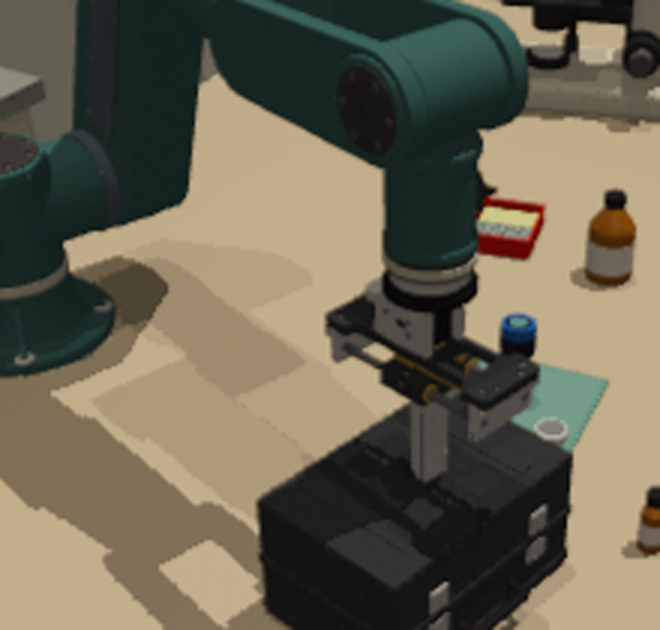

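The lid looks shut. I'll give it a light touch to confirm, then retreat upward.

>>> {"op": "carry_out", "data": {
  "rows": [
    [[0,0,0.1],[0,0,0]],
    [[0,0,0.1],[0,0,0]],
    [[0,0,0.1],[0,0,0]],
    [[0,0,0.1],[0,0,0]]
  ]
}}

```text
clock: 24.28
eef_pos: [0.6312, -0.1468, 0.229]
eef_rot: [3.119, -0.376, 0.002]
force: [-3.1, 1.7, 8.2]
gripper_width: 0.0005
```

>>> {"op": "carry_out", "data": {
  "rows": [
    [[0,0,-2],[0,0,0]],
    [[0,0,-5],[0,0,0]],
    [[0,0,-5],[0,0,0]],
    [[-5,0,-2],[0,0,0]],
    [[-5,0,0],[0,0,0]]
  ]
}}

```text
clock: 24.9
eef_pos: [0.534, -0.1231, 0.3694]
eef_rot: [3.118, -0.376, 0.007]
force: [0.3, -0.1, 1.1]
gripper_width: 0.0006
```

>>> {"op": "carry_out", "data": {
  "rows": [
    [[-5,0,0],[0,0,0]],
    [[-5,0,0],[0,0,0]],
    [[0,0,0],[0,0,0]],
    [[0,0,0],[0,0,0]]
  ]
}}

```text
clock: 25.4
eef_pos: [0.4375, -0.0994, 0.3674]
eef_rot: [3.119, -0.377, 0.003]
force: [0.9, 0.5, -0.2]
gripper_width: 0.0004
```

```bash
python3 - <<'E'
from h import *
st=env.observe();print(st["eef_pos"].round(4),st["force"].round(1),st["clock"])
i=env.get_image("side");cv2.imwrite("pics/sf15.png",i);crop(i,150,130,350,290,3.5,"pics/s15.png")
i=env.get_image("scene");cv2.imwrite("pics/cf15.png",i);crop(i,150,110,350,290,3.3,"pics/c15.png")
C=np.array([.6211,-.1454,0]);Rc=R.from_euler('z',-13.75,degrees=True).as_matrix()
for X in ([-80,115,131],[80,115,131],[80,-115,131],[-80,-115,131]):
    X=C+Rc@(np.array(X)/1000);print(((proj("side",X)-[150,130])*3.5).round(0),((proj("scene",X)-[150,110])*3.3).round(0))
E
```

```text
[ 0.4375 -0.0994  0.3674] [ 0.9  0.5 -0.2] 25.4
[375. 196.] [336. 251.]
[530. 280.] [197. 281.]
[316. 436.] [152. 164.]
[158. 329.] [279. 138.]
```

View pics/s15.png

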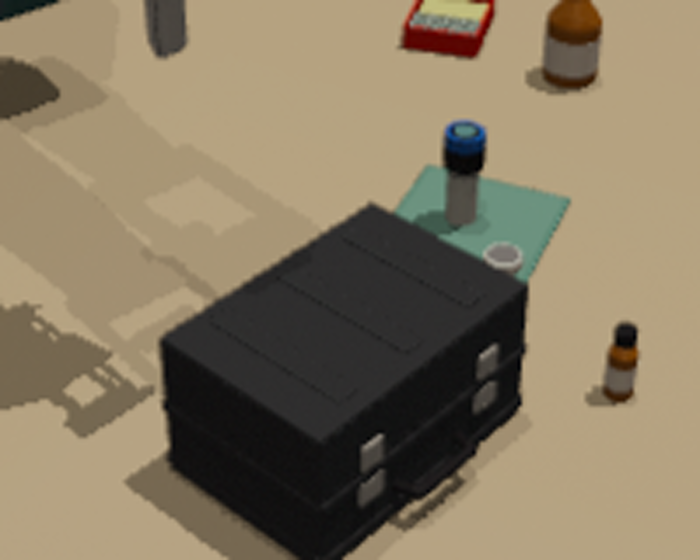

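View pics/c15.png

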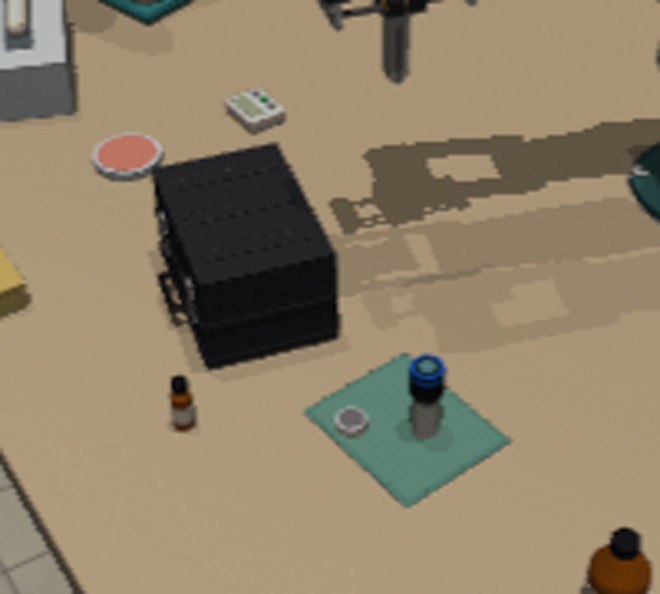

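Side view: lid edges at (372,205), (526,284), (320,440) and (162,340) in the crop, within a few px to about 11 px of the shut-lid prediction, with no gap at the seam. The lens stands upright on the mat in both views, and the arm is clear. Handing in.

```bash
python3 - <<'E'
from h import *
a=cv2.imread("pics/side0.png").astype(int);b=cv2.imread("pics/sf15.png").astype(int)
for nm,(x0,y0,x1,y1) in dict(cap=(285,197,302,211),oil=(318,220,336,248),stain=(303,122,324,157),slide=(263,125,294,147),petri=(150,322,202,366),timer=(86,290,130,326)).items():
    print(nm,np.abs(a-b)[y0:y1,x0:x1].mean().round(1))
env.job_done()
E
```

```text
cap 18.1
oil 0.7
stain 0.8
slide 0.9
petri 0.8
timer 1.6
the job is handed in; nothing more can be done
```

The blue-ringed relay lens now stands upright on the green mat, and the case's lid is shut over the parts that stayed inside. I handed the job in at about 25.6 s of the 72 s allowed.

- **Drawing it out:** I gripped the head and drew it up with to-and-fro twists of 40°, about 3.5 mm of rise each. The highest vertical pull I read was 9.7 N, under the 11 N at which the case tips. The case did not visibly move in the pictures.
- **Setting it down:** I lowered the lens onto a free area of the mat and felt contact, which reached about 7 N. I let go only once it stood there.
- **Closing the lid:** I pushed the lid over from behind and followed it down. I confirmed it shut with a touch of about 8 N, then backed the arm clear of everything.

**Last checks:**
- **Lens:** the final pictures show it upright on the mat, away from the mat's edges.
- **Lid:** its corners were within a few to about 11 pixels (in an enlarged view) of where a shut lid should be, with no gap at the seam.
- **Other items:** the oil bottle, stain bottle, slide box, petri dish and timer match the first picture almost exactly.
- **Dust cap:** this check disagreed, with a picture difference of 18 against about 1 for the others. I put that down to the shut lid now covering part of that view and a change of shadow. The gripper never went near the cap, and it looks unmoved in the scene picture, but I did not measure its position again.

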